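# Lock the board nest and hover the probe head over it

## Robot

A 7-joint arm with a two-finger parallel gripper is mounted at the origin on a cart in front of the work surface, level with it; the furniture and walls round the work are solid. World frame = base frame: x ahead of the robot, y to its left, z up, the work surface at z = 0. Lengths are in m, angles in rad, forces in N, time in s.
With the tool pointing down it reaches from about 0.425 to 0.925 m from the base axis. Payload 6.8 kg.
Tool frame: the origin (TCP) lies between the finger pads; the fingertips stand 14 mm ahead of it and the grasp point (between the pads) lies 5 mm behind it; z points along the fingers, y is the line along which they close (so a half turn about z gives the same grasp; the last joint's range is limited). The gripper opens to 85 mm and grips with 20 to 120 N. Pads are 22 mm wide; open, the fingers measure 114 mm over their backs; the gripper's body (76 mm by 85 mm) begins 54 mm behind the grasp point. The pads swing forward as they close: fully open they stand 13 mm farther back than shut.
Start: joints at [-1.276, 0.477, 0.022, 1.555, -0.011, 1.109, -0.083], TCP at [0.265, 0.621, 0.245] pointing down, gripper open.
Joint ranges: [-2.96, 2.96], [-0.34, 2.1], [-1.41, 1.46], [0.24, 2.44], [-1.37, 4.51], [0.17, 1.92], [-2.96, 2.96]. Speed limits (rad/s): [2.39, 2.39, 3.14, 3.14, 3.14, 3.14, 3.14].

## Interface

Orientations are given as a rotation vector (axis times angle).
In Python, from bench import r, eyes, ticket gives the robot as it stands. The module is installed in compiled form; this text tells all that it offers.
- The arm moves only by the tool arm_command, never from a script. Its argument "plan" is text: rows parted by semicolons, each of 4 numbers parted by spaces: the shift along the tool's x, y, z in m, then the turn about the tool's z in degrees. In form: tx ty tz yaw; .... A call has 1 to 20 rows; each row shifts and turns the commanded pose from where the row before left it, along the tool's axes as they then stand; what a row does not reach is not made up. A row lasts 1/8 s, in which the tool goes at most 62.5 mm and 10.7 degrees, less where a joint would pass 70% of its speed; a pose out of reach is approached as far as the arm can. A call is refused whole if a number of a shift passes 0.0625 or a number of a turn 10.7, either way. A call with a gripper value outside its range is refused whole. "hand" is the closure, from -1 (fully open) to 1 (shut), set as the call begins (left out, the last holds). The fingers move at their own pace and stop on an object; "grip_force" is the grip in N (left out, the last holds). Time passes only in rows, so rows that do not move let the fingers close. It gives the time, the measured TCP pose, the force, the opening and the grip force at its end, in the units of the state.
- r.get_obs(): the state, without advancing time (a new reading comes with each control period).
- eyes.grab_frame(name): name is "scene" or "top"; returns (picture, depth): 384x512x3 uint8, red, green, blue; 384x512 float32, m along the optical axis (not along the pixel's ray), 0 where there is no reading.
- eyes.calibration(name): a dict with "fov_y" (degrees; the focal length in pixels is half the picture's height over the tangent of half this angle, whatever the lens; pixels are square), "cx", "cy" (the principal point, pixels), "origin" and "attitude" of the camera in the world. Camera axes: x right, y up, looking along -z (the intrinsics and any distortion apply to the point x, -y, -z); pixel columns grow to the right and rows downward; lengths in m; the calibration is good to about 2 mm. A picture is of the moment at which its call begins. calibration takes no time and is no camera call.
- ticket.hand_in(): hands the job in; it is judged then, once.
The state is a dict: "clock": time; "joints": joint angles; "qvel": joint speeds; "tau": joint torques, N m; "tcp_pos": TCP position; "orientation": TCP orientation; "contact_force": force on the tool from outside, world axes, zero at the start; "moment": the same for the moment, N m; "grip_width": finger opening in m; "gripper_force": force on a finger pad.
Only numpy, scipy, OpenCV 4.12 (cv2) and the standard library are available. Lean on these libraries where they do the work, as an engineer would, in place of code of your own. Each camera call takes 0.05 s, during which the arm holds its last target. There are 200 camera calls.

## Task

Take the loose lock pin out of its stand, push it fully down through the holes of the fork and of the nest's tongue on the bench fixture so that the nest is locked, and let go of it. Then lift the probe head by its handle and carry it over the things on the bench, leaving them where they are, until it hovers level and still over the nest, its two guide holes lined up over the two guide pillars (either way round) with about a centimetre between the pillar tips and the underside of its plate, so that the alignment can be checked before contact. It must not touch the fixture or the board in it; finish while still holding it there, nothing is put down.

Things in the scene. Friction and masses are not known exactly. Their poses are not given: they have to be found in the camera images.
- fixture: The bench fixture, fixed: an aluminium base 100 x 132 x 12 mm with the board nest on it and, in front, a fork for the lock pin. Origin at the centre of the base's underside, on the bench; x points from the fork to the nest and its rear stop, y from one guide pillar to the other, z up. Highest points: the pillar tips, 56 mm above the bench.
- fork_hole (a point): Centre of the mouth of the pin hole, in the top face of the dark steel fork (40 x 44 mm, 32 mm above the bench), 72 mm from the fixture's origin towards its -x; axes as the fixture's. The upright hole is 11 mm wide and goes in line through the 8 mm fork plate, the nest's 8 mm tongue and the 12 mm base, down to the bench.
- nest (a joint): Slide of the nest in the fixture, m: 0 = home against the rear stop, with the tongue's hole in line with the fork's (it starts so, held by 6 N of friction); grows as the nest slides towards the fork side, up to 0.03.
- pillar_mid (a point): Point half-way between the tips of the nest's two upright steel guide pillars, at tip height (56 mm above the bench), axes as the fixture's. The pillars are 8 mm thick, 34 mm long and stand 48 mm to either side of it along y; a green circuit board, top about 39 mm above the bench, lies between them.
- pin_stand: Grey block 46 x 46 x 32 mm with one upright 11 mm hole right through, in which the lock pin stands; fixed. Origin at the centre of its underside.
- pin_grip (a point): Centre of the round black grip (15 mm thick, 34 mm long) of the loose upright lock pin (50 g, 72 mm long): 17 mm below its top, 27 mm above the underside of its steel collar (18 mm wide, 4 mm thick, stops on a hole's mouth), 55 mm above its bevelled tip. Steel shank below the collar: 8 mm thick, 28 mm long. z up along the pin. In the stand the collar's underside is 32 mm above the bench.
- pin_collar (a point): Centre of the underside of the lock pin's collar, 28 mm above its tip; z along the pin, upwards. Fully home it lies at the fork hole's mouth.
- lock_pin: The same lock pin; origin at its tip, z upwards along it.
- head_grip (a point): Middle of the black handle block (16 mm thick in x, 56 mm long in y, 42 mm tall) of the loose probe head, which stands on its two skirts on the bench. This point is 54 mm above the skirts' lower edges, 18 mm below the handle's top, 24 mm above a foot plate 30 x 66 mm and 38 mm above the plate's underside. y runs along the handle and through both guide holes; the head is the same turned half round.
- head_mid (a point): Centre of the underside of the probe head's plate, half-way between its two guide holes (12 mm wide, 48 mm to either side along y); axes as head_grip. The plate is 84 mm (x) by 120 mm (y) by 10 mm; skirts at its two long edges and thin brass probes reach 16 and 12 mm below it.
- probe_head: The same probe head, about 0.25 kg, 72 mm high; origin 16 mm below head_mid, at the level of the skirts' lower edges; axes as head_grip.
- flux_bottle: Bystander: white needle bottle 35 mm wide, 104 mm high, standing between the fixture and the bench's own test jig. The jig (152 x 172 mm, with an upright toggle lever 148 mm high on its right side) stays at the middle of the bench. Origin under the bottle's centre.
- alcohol_bottle: Bystander: a second such needle bottle, farther back. Origin under its centre.
- solder_spool: Bystander: spool of solder 60 mm wide, 44 mm high. Origin under its centre.
- clear_tape: Bystander: roll of tape lying flat, 74 mm wide, 22 mm high. Origin under its centre.
- screwdriver_1: Bystander: screwdriver lying at the front edge of the bench, 170 mm long, 21 mm high. Origin under its centre.
- side_cutter: Bystander: side cutters lying flat at the left, 118 mm long, 12 mm high. Origin under its centre.
- test_board: The green circuit board, about 74 x 73 x 17 mm, lying loose on the nest between the pillars, its underside 22 mm above the bench; it stays there untouched. Origin under its centre.

How it is judged:
On the way, in this order (a step that is already met when the one before it is completed fails the run):
1. the lock pin is fully down through fork and tongue and let go, the nest still home (horizontal distance between pin_collar and fork_hole below 0.004 m and z of pin_collar in the frame of fork_hole between -0.003 and 0.003 m and angle between lock_pin's own z axis and vertical below 0.13 rad and value of joint nest below 0.003 m and contact force between the fingers and lock_pin below 0.1 N), for 0.2 s.
2. the probe head is lifted clear of the bench (height (world z) of probe_head above 0.03 m and contact force between the fingers and probe_head above 0.5 N), for 0.2 s.
At the end, for the whole second after the job is handed in: Pin home in the fork (3 mm in height, 4 mm sideways) and released, nest within 3 mm of home; probe head held, still, level and turned within 5 degrees, centred within 5 mm over the pillars, its plate 4 to 18 mm above their tips, not touching the fixture (all of step 1 and horizontal distance between head_mid and pillar_mid below 0.005 m and z of head_mid in the frame of pillar_mid between 0.004 and 0.018 m and angle between the y axis of probe_head and the y axis of fixture, either way round below 0.09 rad and angle between probe_head's own z axis and vertical below 0.09 rad and linear speed of probe_head below 0.015 m/s and contact force between probe_head and fixture below 0.1 N and contact force between the fingers and probe_head above 0.5 N and contact force between probe_head and test_board below 0.1 N); the arm keeps its last pose, push and grip.
It fails at once if the probe head touches the fixture or its board with more than 1 N (contact force between probe_head and fixture above 1 N or contact force between probe_head and test_board above 1 N).
It fails at once if a bystander or the board in the nest is shifted by more than 25 mm, or a bottle is knocked over (distance of any of flux_bottle, alcohol_bottle, solder_spool, clear_tape, screwdriver_1, side_cutter, test_board from where it was at the start of the episode above 0.025 m or angle between any of flux_bottle, alcohol_bottle's own z axis and vertical above 0.6 rad).
It also fails if it takes over 61 s, if anything falls off the work surface, if the arm or the gripper's body presses on something with over 40 N, if the wrist force passes 120 N, or if a joint passes its speed limit or range.

## Working session

There is one attempt and no reset: what is moved stays moved. The work goes in short steps, Python scripts to look and compute and a tool call to move; the robot and the scene stay as the last step left them, time stands still between calls to the robot, and variables do not carry over. Pictures are saved under pics/ and viewed, at most 10 in all, crops included, and the job is handed in when it is done.

Besides the shell and the picture viewer there is one more tool, called after ">>>" by a JSON object that holds its "name" and its "arguments", one argument or row to a line. arm_command: Moves the arm, as the interface text tells. Its arguments: {"type":"object","properties":{"plan":{"type":"string"},"hand":{"type":"number"},"grip_force":{"type":"number"}},"required":["plan"]}

```bash
mkdir -p pics
cat > h.py <<'E'
import numpy as np, cv2
from scipy.spatial.transform import Rotation as R
from bench import r, eyes, ticket
E
python3 - <<'E'
from h import *
o=r.get_obs()
for k in o: print(k,o[k])
for n in("scene","top"):
    print(eyes.calibration(n))
    p,d=eyes.grab_frame(n); np.savez(f"{n}0.npz",p=p,d=d)
    cv2.imwrite(f"pics/{n}0.png",cv2.resize(p[:,:,::-1],None,fx=1.5,fy=1.5,interpolation=cv2.INTER_CUBIC))
E
```

```text
clock 0.0
joints [-1.27610207  0.4778194   0.02231799  1.55644978 -0.01152422  1.10930876
 -0.08310232]
qvel [ 0.00159122 -0.00069833 -0.00043888  0.00016322 -0.00304923  0.00070589
  0.00109626]
tau [ 1.62850196e-03 -5.96453297e+01  1.60866302e+00 -2.81178224e+01
  1.24620119e-02  9.40742641e-03 -2.60567691e-05]
tcp_pos [0.2643634  0.62045637 0.24431304]
orientation [-6.28342986e-01 -3.07784196e+00  2.88806951e-03]
contact_force [-0.71524028  0.20061924 -0.35300169]
moment [-0.00677221  0.01720338 -0.01186303]
gripper_force 0.0
grip_width 0.08531403644955723
{'fov_y': 47.79589584129097, 'cx': 251.71993025576057, 'cy': 192.59161966891176, 'origin': array([-0.10886887, -0.41762911,  1.13335869]), 'attitude': array([ 0.60906772, -0.29091138, -0.87314922])}
{'fov_y': 49.04320858608391, 'cx': 253.32110835671932, 'cy': 188.94811267556676, 'origin': array([0.31664815, 0.08250643, 1.23647792]), 'attitude': array([ 0.16166388, -0.12307714, -1.54247587])}
```

View pics/scene0.png

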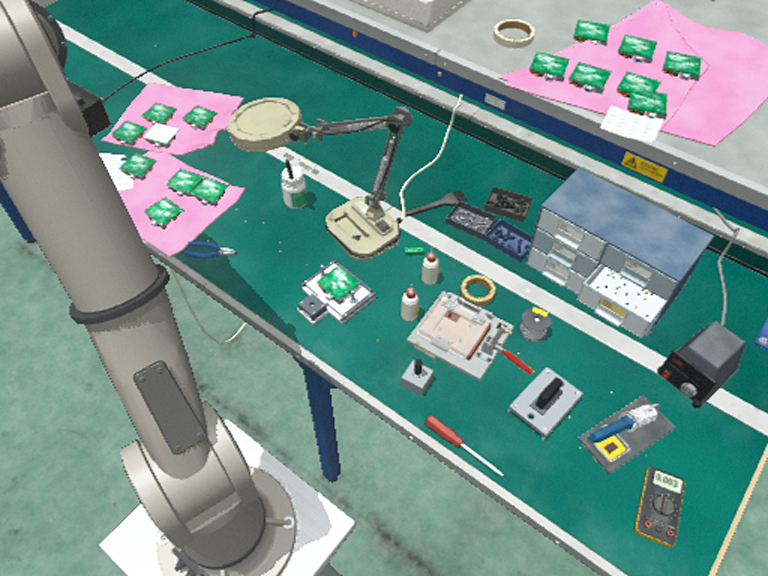

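View pics/top0.png

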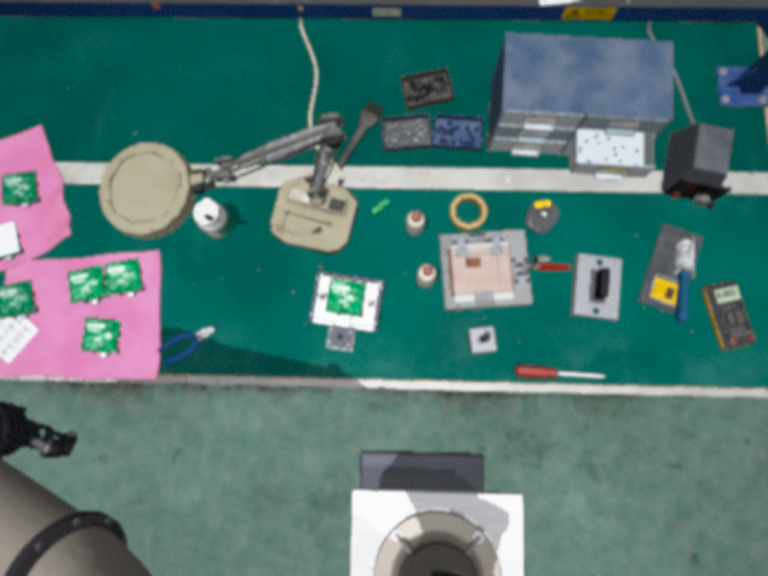

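```bash
cat >> h.py <<'E'
def cloud(n,d):
    c=eyes.calibration(n); H,W=d.shape
    f=H/2/np.tan(np.radians(c["fov_y"]/2))
    u,v=np.meshgrid(np.arange(W),np.arange(H))
    P=np.stack([(u-c["cx"])/f*d,-(v-c["cy"])/f*d,-d],-1)
    return P@R.from_rotvec(c["attitude"]).as_matrix().T+c["origin"]
def ray(n,u,v,z):
    c=eyes.calibration(n); f=192/np.tan(np.radians(c["fov_y"]/2))
    k=R.from_rotvec(c["attitude"]).apply([(u-c["cx"])/f,-(v-c["cy"])/f,-1])
    return c["origin"]+k*(z-c["origin"][2])/k[2]
def proj(n,X):
    c=eyes.calibration(n); f=192/np.tan(np.radians(c["fov_y"]/2))
    q=R.from_rotvec(c["attitude"]).inv().apply(np.asarray(X,float)-c["origin"])
    return np.stack([c["cx"]+f*q[...,0]/-q[...,2],c["cy"]-f*q[...,1]/-q[...,2]],-1)
E
python3 - <<'E'
from h import *
for n,pts in(("top",dict(fork=(340,338),board=(345,297),tapecorner=(318,323),stand=(475,345),pin=(483,338),head=(597,285),headplate=(580,270),flux=(426,270),lampArm=(320,150),lamppost=(322,185),lampbase=(320,215),jig=(485,290),lever=(540,262),bench=(400,330))),
 ("scene",dict(fork=(312,307),stand=(410,382),pin=(418,365),head=(550,385),flux=(409,300),bench=(450,390),lamparm=(400,117)))):
    z=np.load(n+"0.npz"); C=cloud(n,z["d"])
    for k,(u,v) in pts.items(): print(n,k,C[int(v/1.5),int(u/1.5)].round(3))
t=np.load("top0.npz")["p"];s=np.load("scene0.npz")["p"]
a=cv2.resize(t[170:245,195:430,::-1],None,fx=3.4,fy=3.4,interpolation=cv2.INTER_CUBIC)
b=cv2.resize(s[165:295,190:400,::-1],None,fx=3.8,fy=3.8,interpolation=cv2.INTER_CUBIC)
cv2.imwrite("pics/a.png",a);cv2.imwrite("pics/b.png",b);print(a.shape,b.shape)
E
```

```text
top fork [0.434 0.194 0.002]
top board [0.509 0.182 0.036]
top tapecorner [ 0.463  0.236 -0.   ]
top stand [ 0.423 -0.067  0.031]
top pin [ 0.433 -0.078  0.076]
top head [ 0.541 -0.297  0.049]
top headplate [ 0.573 -0.27   0.03 ]
top flux [0.556 0.029 0.084]
top lampArm [0.716 0.214 0.26 ]
top lamppost [0.7   0.225 0.136]
top lampbase [0.675 0.239 0.031]
top jig [ 0.527 -0.084  0.049]
top lever [ 0.57  -0.176  0.114]
top bench [0.451 0.076 0.003]
scene fork [0.428 0.184 0.037]
scene stand [ 0.41  -0.081  0.038]
scene pin [ 0.426 -0.085  0.081]
scene head [ 0.547 -0.298  0.071]
scene flux [0.544 0.023 0.069]
scene bench [ 0.461 -0.144 -0.002]
scene lamparm [0.712 0.18  0.346]
(255, 799, 3) (494, 798, 3)
```

View pics/a.png

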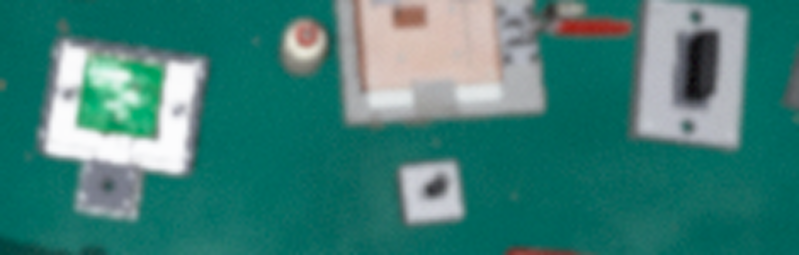

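View pics/b.png

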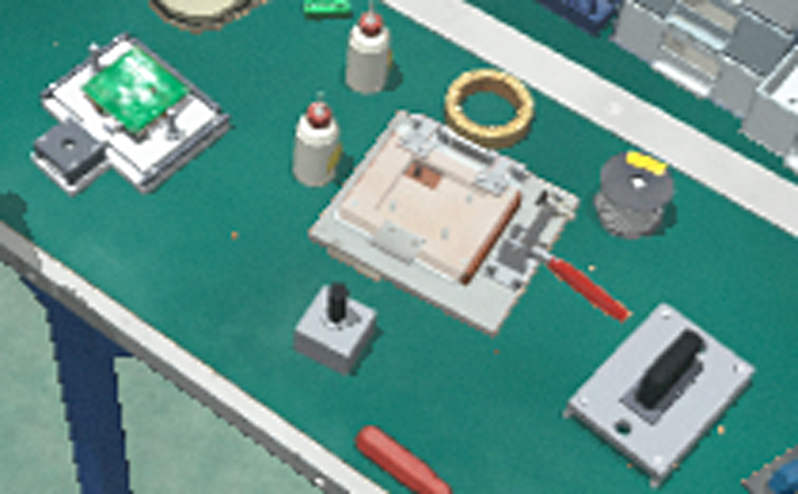

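The top crop shows the fork hole near (107,186), pillars near (68,93) and (181,110), the pin at about (437,185), and the head's guide holes at (697,16) and (687,126). In the scene crop they are the fork hole (68,145), the pin top (338,290) and the handle (670,365).

```bash
cat >> h.py <<'E'
def dark(img,u,v,w,frac=0.5,inv=False):
    "sub-pixel centroid of the dark (or bright) spot round u,v"
    g=cv2.cvtColor(img,cv2.COLOR_RGB2GRAY).astype(float)
    u0,v0=int(round(u)),int(round(v)); q=g[v0-w:v0+w+1,u0-w:u0+w+1]
    if inv:q=255-q
    k=np.clip(np.median(q)*(1-0.1)-q,0,None); 
    k[k<frac*k.max()*0.5]=0
    yy,xx=np.mgrid[-w:w+1,-w:w+1]
    return u0+(k*xx).sum()/k.sum(), v0+(k*yy).sum()/k.sum()
E
python3 - <<'E'
from h import *
t=np.load("top0.npz")["p"];s=np.load("scene0.npz")["p"]
np.set_printoptions(linewidth=200)
def T(x,y): return 195+(x+.5)/3.4-.5,170+(y+.5)/3.4-.5
def S(x,y): return 190+(x+.5)/3.8-.5,165+(y+.5)/3.8-.5
for nm,z,a,b in(("fork",.032,T(107,186),S(68,145)),("pilL",.056,T(68,93),S(96,47)),("pilR",.056,T(181,110),S(176,118)),("hole1",.026,T(697,16),None),("hole2",.026,T(687,126),S(623,427))):
    for n,im,q in(("top",t,a),("scene",s,b)):
        if q: 
            uv=dark(im,*q,2 if nm!="fork" else 3); print(nm,n,np.round(q,2),np.round(uv,2),ray(n,*q,z).round(4),ray(n,*uv,z).round(4))
# plates by mask
for n,im,uv,z,w in(("top",t,T(430,200),.032,13),("scene",s,S(335,320),.032,16),("top",t,T(690,75),.026,24),("scene",s,S(665,390),.026,32)):
    g=cv2.cvtColor(im,cv2.COLOR_RGB2HSV).astype(int); u0,v0=map(int,uv)
    m=np.zeros(g.shape[:2],np.uint8); m[v0-w:v0+w,u0-w:u0+w]=((g[...,1]<70)&(g[...,2]>(110 if z>.03 else 100)))[v0-w:v0+w,u0-w:u0+w]
    c=max(cv2.findContours(m,0,1)[0],key=cv2.contourArea)
    rc=cv2.minAreaRect(c); bx=cv2.boxPoints(rc)
    W=np.array([ray(n,*p,z) for p in bx]); h=cv2.convexHull(c)[:,0]
    Hw=np.array([ray(n,*p,z)[:2] for p in h]).astype(np.float32)*1000
    print(n,z,"world rect",cv2.minAreaRect(Hw))
# dark tops
for n,im,uv,w in(("top",t,T(435,185),6),("scene",s,S(338,303),9),("top",t,T(703,65),13),("scene",s,S(670,365),16)):
    g=im.max(2); u0,v0=map(int,uv); m=np.zeros(g.shape,np.uint8); m[v0-w:v0+w,u0-w:u0+w]=(g<70)[v0-w:v0+w,u0-w:u0+w]
    c=max(cv2.findContours(m,0,1)[0],key=cv2.contourArea); print(n,"dark rect px",cv2.minAreaRect(c),cv2.boundingRect(c))
E
```

```text
fork top [226.12 224.35] [226.21 224.15] [0.4329 0.1906 0.032 ] [0.4335 0.1903 0.032 ]
fork scene [207.53 202.79] [207.4 202. ] [0.4329 0.1912 0.032 ] [0.435  0.1936 0.032 ]
pilL top [214.65 197.  ] [214.6 197.3] [0.5078 0.2241 0.056 ] [0.5069 0.2242 0.056 ]
pilL scene [214.89 177.  ] [214.54 175.89] [0.5125 0.2277 0.056 ] [0.5153 0.2316 0.056 ]
pilR top [247.88 202.  ] [247. 202.] [0.4955 0.129  0.056 ] [0.4954 0.1315 0.056 ]
pilR scene [235.95 195.68] [234.89 196.21] [0.496  0.1264 0.056 ] [0.4924 0.1277 0.056 ]
hole1 top [399.65 174.35] [399.32 174.49] [ 0.5915 -0.311   0.026 ] [ 0.5911 -0.31    0.026 ]
hole2 top [396.71 206.71] [396.81 206.77] [ 0.4959 -0.299   0.026 ] [ 0.4957 -0.2993  0.026 ]
hole2 scene [353.58 277.  ] [353.6  277.32] [ 0.4953 -0.2987  0.026 ] [ 0.4944 -0.2993  0.026 ]
top 0.032 world rect ((434.62567138671875, -81.84579467773438), (51.858882904052734, 51.00327682495117), 7.133878707885742)
scene 0.032 world rect ((434.1854553222656, -81.85142517089844), (48.26475524902344, 47.45839309692383), 6.898586750030518)
top 0.026 world rect ((542.906005859375, -302.70989990234375), (90.45267486572266, 124.14258575439453), 83.98804473876953)
scene 0.026 world rect ((537.87548828125, -305.28253173828125), (88.557861328125, 131.59400939941406), 84.17764282226562)
top dark rect px ((321.5, 225.5), (1.0, 1.0), 90.0) (321, 225, 2, 2)
scene dark rect px ((278.5, 244.5), (9.0, 3.0), 90.0) (277, 240, 4, 10)
top dark rect px ((400.3793640136719, 189.44827270507812), (7.806275367736816, 19.43264389038086), 4.763641834259033) (396, 180, 9, 20)
scene dark rect px ((365.8031921386719, 261.8665466308594), (7.063063144683838, 22.803604125976562), 42.27368927001953) (358, 252, 17, 21)
```

>>> {"name": "arm_command", "arguments": {
  "plan": "0 0 0 -8; 0 0 0 -8; -0.0294 -0.0493 0 0; -0.0294 -0.0493 0 0; -0.0294 -0.0493 0 0; -0.0294 -0.0493 0 0; -0.0294 -0.0493 0 0; -0.0294 -0.0493 0 0; -0.0294 -0.0493 0 0; -0.0294 -0.0493 0 0; -0.0036 -0.0564 0 0; -0.0036 -0.0564 0 0; -0.0036 -0.0564 0 0; -0.0036 -0.0564 0 0; -0.0036 -0.0564 0 0; 0 0 0.04 0; 0 0 0.04 0; 0 0 0 0; 0 0 0 0"
}}

```text
clock: 2.48
tcp_pos: [0.4331, -0.0814, 0.1663]
orientation: [0.194, 3.135, 0.0]
contact_force: [0.7, 0.4, 0.3]
grip_width: 0.0855
gripper_force: 0.0
```

```bash
cat >> h.py <<'E'
def go(xyz,ang=None):
    "tool-frame shift to a world point (after yaw); ang = wanted heading of tool y, deg"
    o=r.get_obs(); M=R.from_rotvec(o["orientation"]).as_matrix(); y=M[:,1]
    h=np.degrees(np.arctan2(y[1],y[0])); a=h if ang is None else ang
    yaw=-((a-h+180)%360-180); M2=M@R.from_euler("z",yaw,degrees=True).as_matrix()
    print("t",o["clock"],"tcp",o["tcp_pos"].round(4),"heading",round(h,2),"tilt",M[:2,2].round(4),"J",o["joints"].round(2),"w",o["grip_width"].round(4),"F",o["contact_force"].round(1))
    print("yaw",round(yaw,2),"shift",(M2.T@(np.array(xyz)-o["tcp_pos"])).round(4))
E
python3 - <<'E'
from h import *
go([.4344,-.0818,.056],83)
t=np.load("top0.npz")["p"][180:240,200:262,::-1];s=np.load("scene0.npz")["p"][165:225,192:254,::-1]
f=lambda a:cv2.resize(a,(400,387),interpolation=cv2.INTER_CUBIC)
cv2.imwrite("pics/c.png",np.hstack([f(t),f(s)]))
E
```

```text
Traceback (most recent call last):
  File "h.py", line 32, in go
    print("t",o["clock"],"tcp",o["tcp_pos"].round(4),"heading",round(h,2),"tilt",M[:2,2].round(4),"J",o["joints"].round(2),"w",o["grip_width"].round(4),"F",o["contact_force"].round(1))
                                                                                                                               ^^^^^^^^^^^^^^^^^^^^^
AttributeError: 'float' object has no attribute 'round'
```

```bash
sed -i 's/o\["grip_width"\].round(4)/round(o["grip_width"],4)/' h.py
python3 - <<'E'
from h import *
go([.4344,-.0818,.056],83)
t=np.load("top0.npz")["p"][180:240,200:262,::-1];s=np.load("scene0.npz")["p"][165:225,192:254,::-1]
f=lambda a:cv2.resize(a,(400,387),interpolation=cv2.INTER_CUBIC)
cv2.imwrite("pics/c.png",np.hstack([f(t),f(s)]))
E
```

```text
t 2.475 tcp [ 0.4331 -0.0814  0.1663] heading 82.93 tilt [ 0.0008 -0.    ] J [-0.29  0.2   0.37  2.19 -0.11  0.76  1.6 ] w 0.0855 F [0.7 0.4 0.3]
yaw -0.07 shift [-0.0012 -0.0002  0.1103]
```

View pics/c.png

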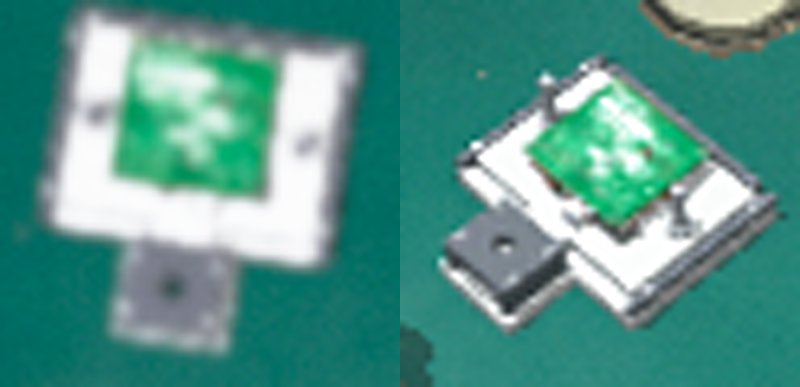

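>>> {"name": "arm_command", "arguments": {
  "plan": "-0.0012 -0.0002 0.05 0; 0 0 0.04 0; 0 0 0.02 0; 0 0 0 0"
}}

```text
clock: 2.98
tcp_pos: [0.4342, -0.0816, 0.0556]
orientation: [-0.193, -3.135, -0.0]
contact_force: [0.1, -0.4, -0.5]
grip_width: 0.0851
gripper_force: 0.0
```

Run:
```python
from h import *
go([.4344,-.0818,.056],83)
A=lambda x,y:(200+(x+.5)/6.45-.5,180+(y+.5)/6.45-.5)
B=lambda x,y:(192+(x+.5)/6.45-.5,165+(y+.5)/6.45-.5)
q=lambda n,f,z,*ps:[print(n,z,p,ray(n,*f(*p),z)[:2].round(4)) for p in ps]
q("top",A,.032,(173,288)); q("top",A,.056,(98,113),(308,143),(103,105),(312,136)); q("scene",B,.032,(103,245)); q("scene",B,.056,(147,80),(280,192))
for k in(0,):
  for z,ps in((.020,[(80,8),(362,45),(325,268),(45,220)]),): q("top",A,z,*ps)
```

```text
t 2.975 tcp [ 0.4342 -0.0816  0.0556] heading 82.94 tilt [-0.0002  0.0003] J [-0.2   0.42  0.29  2.26 -0.25  0.49  1.74] w 0.0851 F [ 0.1 -0.4 -0.5]
yaw -0.06 shift [-0.0003 -0.0002 -0.0004]
top 0.032 (173, 288) [0.4333 0.1898]
top 0.056 (98, 113) [0.5075 0.2237]
top 0.056 (308, 143) [0.4962 0.1306]
top 0.056 (103, 105) [0.5111 0.2216]
top 0.056 (312, 136) [0.4993 0.1289]
scene 0.032 (103, 245) [0.4336 0.1918]
scene 0.056 (147, 80) [0.5116 0.2291]
scene 0.056 (280, 192) [0.4982 0.1321]
top 0.02 (80, 8) [0.5619 0.2383]
top 0.02 (362, 45) [0.5474 0.1087]
top 0.02 (325, 268) [0.445  0.1228]
top 0.02 (45, 220) [0.4638 0.2499]
```

>>> {"name": "arm_command", "arguments": {
  "plan": "0 0 0 0; 0 0 0 0; 0 0 0 0; 0 0 0 0; 0 0 0 0; 0 0 0 0",
  "hand": 1,
  "grip_force": 40
}}

```text
clock: 3.72
tcp_pos: [0.434, -0.0817, 0.0558]
orientation: [0.194, 3.135, 0.001]
contact_force: [-0.7, 1.1, 7.4]
grip_width: 0.0139
gripper_force: 38.8
```

>>> {"name": "arm_command", "arguments": {
  "plan": "0 0 -0.03 0; 0 0 -0.04 0; 0 0 -0.03 0; -0.0066 0.054 0 0; -0.0066 0.054 0 0; -0.0066 0.054 0 0; -0.0066 0.054 0 0; -0.0066 0.054 0 0; 0 0 0 0; 0 0 0 0; 0 0 0 0"
}}

```text
clock: 5.1
tcp_pos: [0.4994, 0.1803, 0.1552]
orientation: [-0.197, -3.135, 0.001]
contact_force: [0.3, -0.2, -0.2]
grip_width: 0.0139
gripper_force: 39.2
```

Run:
```python
from h import *
go([.4334,.1908,.110],82.5)
```

```text
t 5.1 tcp [0.4994 0.1803 0.1552] heading 82.79 tilt [-0.0006 -0.0007] J [-0.69  0.36  0.27  2.   -0.13  0.8   1.11] w 0.0139 F [ 0.3 -0.2 -0.2]
yaw 0.29 shift [0.0668 0.0018 0.0452]
```

>>> {"name": "arm_command", "arguments": {
  "plan": "0.0333 0.0009 0 0.3; 0.0334 0.0009 0 0; 0 0 0.03 0; 0 0 0.03 0; 0 0 0 0; 0 0 0 0"
}}

```text
clock: 5.85
tcp_pos: [0.4344, 0.1917, 0.0962]
orientation: [0.204, 3.134, 0.001]
contact_force: [0.0, -0.4, 0.3]
grip_width: 0.0138
gripper_force: 39.2
```

Run:
```python
from h import *
go([.4334,.1908,.094],82.5)
im=[]
for n in("top","scene"):
    p,d=eyes.grab_frame(n); np.savez(n+"1.npz",p=p,d=d)
    u,v=proj(n,[.4334,.1908,.045]).round().astype(int); print(n,u,v)
    im.append(cv2.resize(p[v-20:v+20,u-20:u+20,::-1],(400,400),interpolation=cv2.INTER_CUBIC))
cv2.imwrite("pics/d.png",np.hstack(im))
```

```text
t 5.85 tcp [0.4344 0.1917 0.0962] heading 82.54 tilt [0.0008 0.0003] J [-0.75  0.37  0.24  2.16 -0.15  0.62  1.04] w 0.0138 F [ 0.  -0.4  0.3]
yaw 0.04 shift [ 0.0008 -0.001   0.0022]
top 226 224
scene 207 200
```

View pics/d.png

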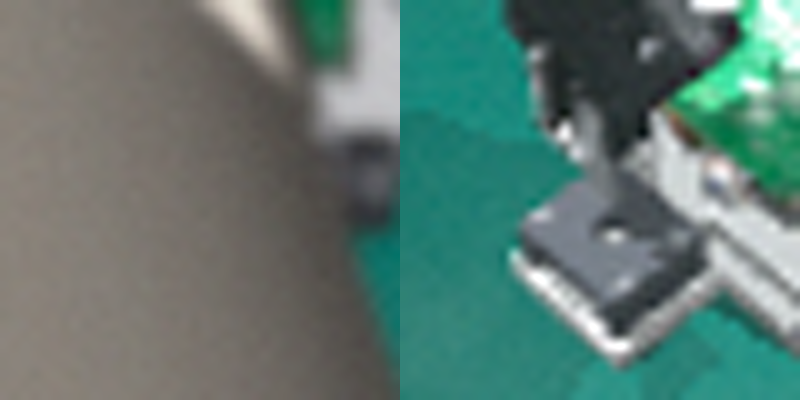

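Run:
```python
from h import *
for z in(.032,.0446,.07): print(z,proj("scene",[.4344,.1917,z]).round(2),((proj("scene",[.4344,.1917,z])-[187,180]+.5)*10).round())
for e in((.4394,.1917,.032),(.4344,.1967,.032)): print((proj("scene",e)-proj("scene",[.4344,.1917,.032]))*10)
p=np.load("scene1.npz")["p"]; cv2.imwrite("pics/e.png",cv2.resize(p[180:214,195:225,::-1],None,fx=17,fy=17,interpolation=cv2.INTER_LANCZOS4))
```

```text
0.032 [207.73 202.42] [212. 229.]
0.0446 [207.39 200.04] [209. 205.]
0.07 [206.68 195.14] [202. 156.]
[ 10.56408188 -10.10706723]
[-11.86796605  -7.88799544]
```

View pics/e.png

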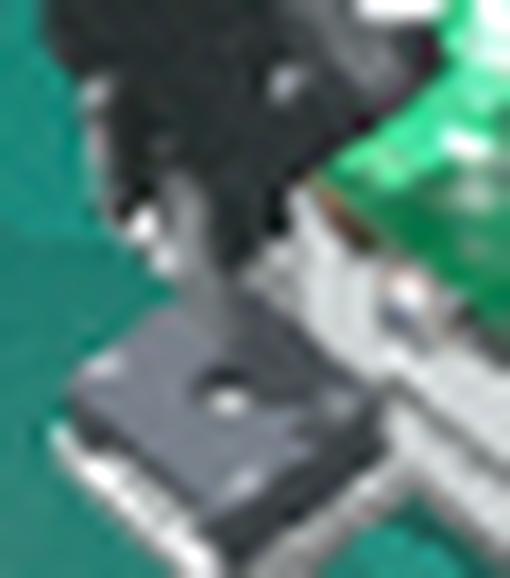

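>>> {"name": "arm_command", "arguments": {
  "plan": "0.0003 -0.0004 0.006 0; 0 0 0.005 0; 0 0 0.004 0; 0 0 0.003 0; 0 0 0 0; 0 0 0 0"
}}

```text
clock: 6.7
tcp_pos: [0.4335, 0.1919, 0.0773]
orientation: [0.202, 3.135, 0.0]
contact_force: [0.3, -0.6, -0.2]
grip_width: 0.014
gripper_force: 39.2
```

>>> {"name": "arm_command", "arguments": {
  "plan": "0 0 0.004 0; 0 0 0.004 0; 0 0 0.004 0; 0 0 0.003 0; 0 0 0 0; 0 0 0 0"
}}

```text
clock: 7.45
tcp_pos: [0.4334, 0.1919, 0.0623]
orientation: [0.202, 3.135, 0.0]
contact_force: [0.4, -0.1, -0.1]
grip_width: 0.0139
gripper_force: 39.2
```

>>> {"name": "arm_command", "arguments": {
  "plan": "0 0 0.003 0; 0 0 0.003 0; 0 0 0.0015 0; 0 0 0 0; 0 0 0 0"
}}

```text
clock: 8.07
tcp_pos: [0.4335, 0.192, 0.0557]
orientation: [-0.203, -3.135, -0.001]
contact_force: [-3.4, -1.4, 14.5]
grip_width: 0.0139
gripper_force: 40.9
```

>>> {"name": "arm_command", "arguments": {
  "plan": "0 0 0 0; 0 0 0 0; 0 0 0 0; 0 0 0 0; 0 0 0 0; 0 0 -0.04 0; 0 0 -0.0625 0; 0 0 -0.0625 0; 0 0 -0.0625 0; 0 0 0 0; 0 0 0 0",
  "hand": -1
}}

```text
clock: 9.45
tcp_pos: [0.433, 0.1918, 0.282]
orientation: [-0.202, -3.135, -0.0]
contact_force: [-0.9, -0.7, -1.4]
grip_width: 0.0851
gripper_force: 0.0
```

Run:
```python
from h import *
go([.434,-.0818,.28],83.4)
p,d=eyes.grab_frame("scene"); np.savez("scene2.npz",p=p,d=d)
cv2.imwrite("pics/f.png",cv2.resize(p[160:225,185:260,::-1],None,fx=7,fy=7,interpolation=cv2.INTER_CUBIC))
```

```text
t 9.45 tcp [0.433  0.1918 0.282 ] heading 82.63 tilt [-0.0004  0.0001] J [-0.83  0.1   0.3   1.99 -0.03  1.06  0.93] w 0.0851 F [-0.9 -0.7 -1.4]
yaw -0.77 shift [-0.0325 -0.2716  0.002 ]
```

View pics/f.png

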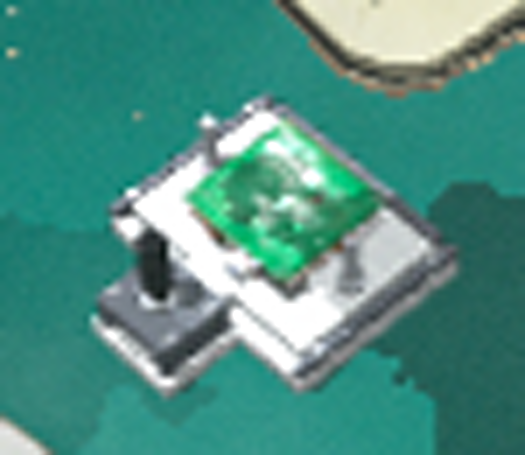

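>>> {"name": "arm_command", "arguments": {
  "plan": "0 0 0 -0.9; -0.0184 -0.0534 0 0; -0.0184 -0.0534 0 0; -0.0184 -0.0534 0 0; -0.0184 -0.0534 0 0; -0.0184 -0.0534 0 0; -0.0184 -0.0534 0 0; -0.0184 -0.0534 0 0; -0.0184 -0.0534 0 0; -0.0184 -0.0534 0 0; 0 0 0 0; 0 0 0.05 0; 0 0 0.05 0; 0 0 0 0; 0 0 0 0"
}}

```text
clock: 11.38
tcp_pos: [0.5443, -0.3044, 0.1835]
orientation: [0.177, 3.136, -0.001]
contact_force: [-0.1, -0.2, -0.1]
grip_width: 0.0857
gripper_force: 0.0
```

Run:
```python
from h import *
go([.543,-.3045,.050],83.5)
```

```text
t 11.375 tcp [ 0.5443 -0.3044  0.1835] heading 83.55 tilt [ 0.0008 -0.0006] J [-0.02  0.51  0.59  1.77 -0.34  0.96  2.17] w 0.0857 F [-0.1 -0.2 -0.1]
yaw 0.05 shift [ 0.0014 -0.0002  0.1335]
```

>>> {"name": "arm_command", "arguments": {
  "plan": "0.0014 0 0.04 0; 0 0 0.04 0; 0 0 0.035 0; 0 0 0.0185 0; 0 0 0 0; 0 0 0 0"
}}

```text
clock: 12.12
tcp_pos: [0.5435, -0.305, 0.0507]
orientation: [0.177, 3.134, -0.002]
contact_force: [0.7, -0.5, 0.3]
grip_width: 0.0855
gripper_force: 0.0
```

>>> {"name": "arm_command", "arguments": {
  "plan": "0 0 0 0; 0 0 0 0; 0 0 0 0; 0 0 0 0; 0 0 0 0; 0 0 0 0",
  "hand": 1,
  "grip_force": 60
}}

```text
clock: 12.88
tcp_pos: [0.5425, -0.3042, 0.049]
orientation: [0.177, 3.136, -0.0]
contact_force: [-0.1, 0.0, 4.0]
grip_width: 0.0151
gripper_force: 59.0
```

Run:
```python
from h import *
go([.543,-.3045,.26],83.5)
```

```text
t 12.875 tcp [ 0.5425 -0.3042  0.049 ] heading 83.52 tilt [ 0.0003 -0.0001] J [ 0.06  0.68  0.48  1.85 -0.46  0.72  2.26] w 0.0151 F [-0.1  0.   4. ]
yaw 0.02 shift [-6.00e-04 -2.00e-04 -2.11e-01]
```

>>> {"name": "arm_command", "arguments": {
  "plan": "0 0 -0.01 0; 0 0 -0.03 0; 0 0 -0.05 0; 0 0 -0.05 0; 0 0 -0.05 0; 0 0 -0.02 0; 0 0 0 0; 0 0 0 9.1; 0 0 0 9.1; 0 0 0 9.1; 0 0 0 9.1; 0 0 0 9.1; 0 0 0 9.1; 0 0 0 9.1; 0 0 0 9.1; 0 0 0 9.1; 0 0 0 9.1; 0 0 0 0; 0 0 0 0"
}}

```text
clock: 15.25
tcp_pos: [0.5419, -0.3039, 0.2578]
orientation: [-2.358, -2.074, 0.001]
contact_force: [0.1, 0.1, -2.9]
grip_width: 0.015
gripper_force: 58.6
```

Run:
```python
from h import *
go([.505,.181,.25],-7.5)
```

```text
t 15.25 tcp [ 0.5419 -0.3039  0.2578] heading -7.31 tilt [-0.0016  0.0004] J [-0.3   0.57  1.04  1.72 -0.53  1.16  0.76] w 0.015 F [ 0.1  0.1 -2.9]
yaw 0.19 shift [ 0.4759 -0.0998  0.0081]
```

>>> {"name": "arm_command", "arguments": {
  "plan": "0.03 -0.0063 0 0.2; 0.05 -0.0105 0 0; 0.053 -0.0111 0 0; 0.053 -0.0111 0 0; 0.053 -0.0111 0 0; 0.053 -0.0111 0 0; 0.053 -0.0111 0 0; 0.053 -0.0111 0 0; 0.05 -0.0105 0 0; 0.0279 -0.0055 0 0; 0 0 0 0; 0 0 0 0; 0 0 0 0"
}}

```text
clock: 16.88
tcp_pos: [0.5074, 0.1792, 0.2589]
orientation: [-2.367, -2.065, -0.0]
contact_force: [0.5, 0.5, -2.9]
grip_width: 0.0153
gripper_force: 58.9
```

Run:
```python
from h import *
go([.505,.181,.115],-7.5)
```

```text
t 16.875 tcp [0.5074 0.1792 0.2589] heading -7.79 tilt [0.     0.0003] J [-1.37  0.48  1.23  1.92 -0.51  1.11 -0.07] w 0.0153 F [ 0.5  0.5 -2.9]
yaw -0.29 shift [ 0.0014 -0.0026  0.1439]
```

>>> {"name": "arm_command", "arguments": {
  "plan": "0.0014 -0.0026 0.03 -0.3; 0 0 0.04 0; 0 0 0.04 0; 0 0 0.019 0; 0 0 0 0; 0 0 0 0; 0 0 0 0"
}}

```text
clock: 17.75
tcp_pos: [0.5058, 0.1827, 0.1311]
orientation: [2.359, 2.074, 0.004]
contact_force: [1.0, 0.4, -3.0]
grip_width: 0.0153
gripper_force: 58.8
```

Run:
```python
from h import *
go([.505,.181,.099],-7.5)
im=[]
for n in("top","scene"):
    p,d=eyes.grab_frame(n); np.savez(n+"3.npz",p=p,d=d)
    u,v=proj(n,[.505,.181,.1]).round().astype(int); print(n,u-32,v-32)
    im.append(cv2.resize(p[v-32:v+32,u-32:u+32,::-1],(400,400),interpolation=cv2.INTER_CUBIC))
cv2.imwrite("pics/g.png",np.hstack(im))
```

```text
t 17.75 tcp [0.5058 0.1827 0.1311] heading -7.37 tilt [0.002  0.0012] J [-1.21  0.62  1.02  2.03 -0.7   0.88  0.08] w 0.0153 F [ 1.   0.4 -3. ]
yaw 0.13 shift [-0.0019 -0.0006  0.032 ]
top 196 164
scene 192 145
```

View pics/g.png

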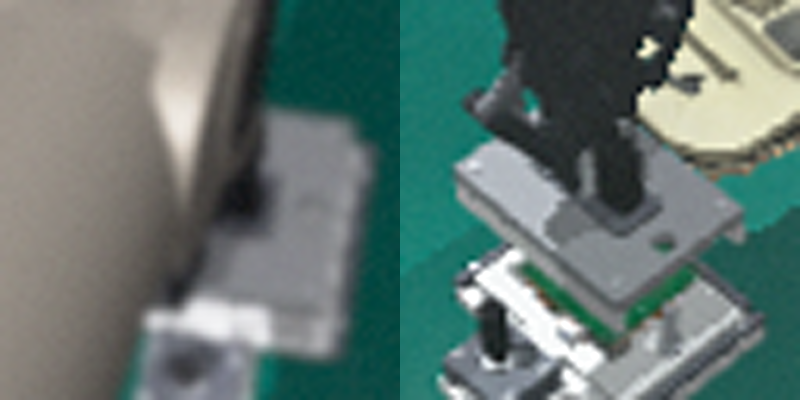

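Run:
```python
from h import *
B=lambda x,y:(192+(x+.5)/6.25-.5,145+(y+.5)/6.25-.5)
z=.1081
h=ray("scene",*B(264,242),z); print("hole",h)
print("mid",h[:2]+.048*np.array([.1305,.991]))
C=[ray("scene",*B(*p),z)[:2] for p in((57,180),(217,302),(342,213))]; print(np.round(C,4),"mid",(C[0]+C[2])/2)
for a,b in((0,1),(1,2)): d=C[a]-C[b]; print(np.linalg.norm(d),np.degrees(np.arctan2(d[1],d[0])))
```

```text
hole [0.49911605 0.13500574 0.1081    ]
mid [0.50538005 0.18257374]
[[0.4665 0.2406]
 [0.4571 0.1293]
 [0.5365 0.1165]] mid [0.50150119 0.17854238]
0.11162632480550566 85.20613486613041
0.08042646638296837 170.81246647208363
```

>>> {"name": "arm_command", "arguments": {
  "plan": "-0.0013 -0.0006 0.004 0.1; 0 0 0.008 0; 0 0 0.008 0; 0 0 0.007 0; 0 0 0.004 0; 0 0 0 0; 0 0 0 0; 0 0 0 0; 0 0 0 0; 0 0 0 0; 0 0 0 0"
}}

```text
clock: 19.23
tcp_pos: [0.5041, 0.1813, 0.0988]
orientation: [-2.361, -2.072, -0.0]
contact_force: [0.8, -0.5, -3.1]
grip_width: 0.0155
gripper_force: 58.9
```

Run:
```python
from h import *
go([.505,.1815,.099],-7.5)
im=[]
n="scene"
p,d=eyes.grab_frame(n); np.savez(n+"4.npz",p=p,d=d)
cv2.imwrite("pics/i.png",cv2.resize(p[155:219,192:256,::-1],(580,580),interpolation=cv2.INTER_CUBIC))
```

```text
t 19.225 tcp [0.5041 0.1813 0.0988] heading -7.48 tilt [0.     0.0001] J [-1.17  0.66  0.96  2.05 -0.75  0.83  0.11] w 0.0155 F [ 0.8 -0.5 -3.1]
yaw 0.02 shift [ 0.0003  0.0008 -0.0002]
```

View pics/i.png

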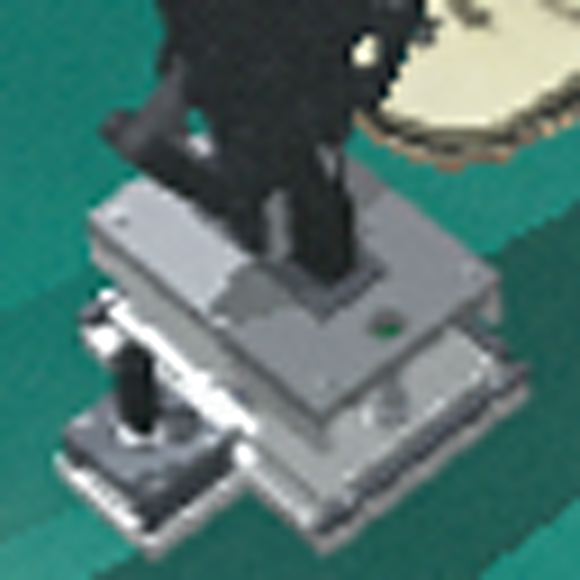

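```bash
python3 -c "
from h import *
print(ticket.hand_in())"
```

```text
the job is handed in; nothing more can be done
None
```

The job is handed in with no verdict returned: the lock pin is seated in the fork and released, and the probe head is held level and still over the pillars with no contact force showing, about 1 cm above their tips and within about 1 mm of the pillar midpoint I measured.

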